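Put the straightedge away in the hobby case

TASK

Put the aluminium straightedge away in the open tool case: lay it flat on the case floor, then push it with a firm but gentle, steady push (about 8 N, held for a second) until it lies flush along its whole length against the rubber strip inside the front wall. Then close the clear lid fully without slamming it, let go, and leave the other things on the desk where they are.

Things in the scene. Friction and masses are not known exactly. Their poses are not given: they have to be found in the camera images.
- case: Grey plastic tool case, fixed to the desk, 150 (x) by 230 (y) by 40 mm high, walls and floor 5 mm thick, open at the top. Origin: centre of its underside; +x points to the hinge wall (away from the robot), y along its length, z up. A black ledge (22 mm high, its tools up to 27 mm) fills the back from x = +48 mm; the bare floor runs from the strip's face at x = -64 mm to there, 220 mm long.
- strip: Black rubber strip fixed inside the case's front wall, 6 mm thick, 200 mm long (its y), 20 mm high. Origin: centre of its underside, on the case floor, at x = -67 mm in the case's frame; its face looks to the case's +x. It hardly gives. The straightedge is bedded by a push of 5 to 15 N held for about a second; more than 25 N harms it.
- rule_center (a point): Aluminium straightedge, a plain flat bar 180 mm long, 28 mm wide, 8 mm thick, about 0.11 kg, scale marks on top and a small dark dot near one end; it lies loose on the desk, left or right of the case. This point is its centre, half-way up; x runs along its length, z up.
- rule_a (a point): Centre of one end of the straightedge (its -x end), half-way up.
- rule_b (a point): Centre of the other end of the straightedge (its +x end), half-way up.
- lid (a joint): Angle of the clear lid, a plate 150 by 230 by 6 mm, 0.15 kg, with a grey edge and a 50 mm wide, 14 mm long grey tab in the middle of its free edge. 0 = shut, grows as it opens, 1.57 = upright; starts open at 1.65 to 1.9, leaning away from the robot. The hinge is stiff: the lid stays where it is left; about 1 to 2.5 N at the free edge moves it.
- lid_hinge (a point): Middle of the lid's hinge line, at x = +75 mm, z = 40.5 mm in the case's frame; the line runs along the case's y. The shut lid lies from here upwards (its top 46.5 mm above the desk) and forwards.
- lid_edge (a point): Middle of the lid's free edge, 150 mm from the hinge line, in the middle of the 6 mm thickness; the tab goes on 14 mm beyond.
- sprue: Bystander: flat grey plastic sprue frame, 135 by 65 by 5 mm, on the other side of the case from the straightedge.
- figure: Bystander: grey miniature figure, 42 mm tall, on a 25 mm square base.
- pot_a: Bystander: paint pot, 32 mm across, 36 mm tall, origin under its centre.
- pot_b: Bystander: paint pot, 32 mm across, 36 mm tall, origin under its centre.
- dropper: Bystander: white dropper bottle, 25 mm across, 75 mm tall.
- brush: Bystander: paint brush, 170 mm long, lying by the right-hand edge of the work area.
- mouse: Bystander: black computer mouse, 100 by 60 by 34 mm.
- rule: The same straightedge, origin at the centre of its underside; axes as for its centre point. Flush against the strip, its centre line is at x = -50 mm in the case's frame, parallel to the case's y (either way round), its centre 9 mm above the desk.

How it is judged:
On the way, in this order (a step that is already met when the one before it is completed fails the run):
1. the straightedge lies flat in the case, below the rim (x of rule_a in the frame of case between -0.075 and 0.075 m and y of rule_a in the frame of case between -0.115 and 0.115 m and x of rule_b in the frame of case between -0.075 and 0.075 m and y of rule_b in the frame of case between -0.115 and 0.115 m and z of rule_a in the frame of case between 0.004 and 0.013 m and z of rule_b in the frame of case between 0.004 and 0.013 m), for 0.2 s.
2. the straightedge is pressed against the rubber strip with more than 3 N for 0.3 s, flush (both ends within 2 mm) and flat, with the lid still open (x of each of rule_a, rule_b in the frame of case below -0.048 m and z of each of rule_a, rule_b in the frame of case below 0.013 m and contact force between rule and strip above 3 N and value of joint lid above 1 rad), for 0.3 s.
At the end, for the whole second after the job is handed in: The lid is shut (within 0.05 rad, about 7 mm at its free edge) and at rest; the straightedge is at rest flat on the case floor, both ends within 2 mm of flush against the rubber strip (all of step 1 and value of joint lid below 0.05 rad and velocity of joint lid between -0.05 and 0.05 rad/s and linear speed of rule below 0.02 m/s and x of each of rule_a, rule_b in the frame of case below -0.048 m); the robot touches nothing.
It fails at once if the straightedge is pressed against the strip with more than 25 N (contact force between rule and strip above 25 N).
It fails at once if the lid is slammed (swings shut faster than 3 rad/s) (velocity of joint lid below -3 rad/s).
It fails at once if one of the other things on the desk is moved by more than 20 mm (distance of any of sprue, figure, pot_a, pot_b, dropper, brush, mouse from where it was at the start of the episode above 0.02 m).
It also fails if it takes over 69 s, if anything falls off the work surface, if the arm or the gripper's body presses on something with over 40 N, if the wrist force passes 120 N, or if a joint passes its speed limit or range.

ROBOT

A 7-joint arm with a two-finger parallel gripper is mounted at the origin on the work surface. World frame = base frame: x ahead of the robot, y to its left, z up, the work surface at z = 0. Lengths are in m, angles in rad, forces in N, time in s.
With the tool pointing down it reaches from about 0.425 to 0.925 m from the base axis. Payload 6.8 kg.
Tool frame: the origin (TCP) lies at the very end of the fingers, on their centre line; the grasp point (between the pads) lies 19 mm behind it; z points along the fingers, y is the line along which they close (so a half turn about z gives the same grasp; the last joint's range is limited). The gripper opens to 85 mm and grips with 20 to 120 N. Pads are 22 mm wide; open, the fingers measure 114 mm over their backs; the gripper's body (76 mm by 85 mm) begins 54 mm behind the grasp point. The pads swing forward as they close: fully open they stand 13 mm farther back than shut.
Start: joints at [-1.222, 0.477, 0.022, 1.555, -0.011, 1.109, -0.083], TCP at [0.298, 0.606, 0.205] pointing down, gripper open.
Joint ranges: [-2.96, 2.96], [-0.34, 2.1], [-1.41, 1.46], [0.24, 2.44], [-1.37, 4.51], [0.17, 1.92], [-2.96, 2.96]. Speed limits (rad/s): [2.39, 2.39, 3.14, 3.14, 3.14, 3.14, 3.14].

INTERFACE

Orientations are given as a unit quaternion [w, x, y, z].
In Python, from station import get_obs, read_camera, hand_in gives the robot as it stands.
- The arm moves only by the tool arm_command, never from a script. Its argument "commands" is one flat list of numbers, 7 for each row, row after row: the shift along the tool's x, y, z in m, then the turn, a rotation vector about the tool's x, y, z in degrees, then the opening, from 0 (shut) to 1 (fully open). In form: [tx, ty, tz, rx, ry, rz, fingers, tx, ty, tz, rx, ry, rz, fingers, ...]. A call has 1 to 8 rows; each row is the pose to reach, as a shift and turn from the pose commanded when the call began, along the tool's axes at that moment; what a row does not reach only later rows make up. A row lasts 1/10 s, in which the tool goes at most 50 mm and 8.59 degrees, less where a joint would pass 70% of its speed; a pose out of reach is approached as far as the arm can. A call with a gripper value outside its range is refused whole. The fingers move at their own pace and stop on an object; "force" is the grip in N (left out, the last holds). Time passes only in rows, so rows that repeat a pose let the fingers close. It gives the time, the measured TCP pose, the force, the opening and the grip force at its end, in the units of the state.
- get_obs(): the state, without advancing time (a new reading comes with each control period).
- read_camera(name): name is "side" or "top"; returns a dict with "img" (420x560x3 uint8, red, green, blue), "camera_matrix" (3x3 intrinsics, pixels), "k1" (the pictures are not rectified: a ray, as slopes to the right and down, at radius r is drawn at 1 + k1 r^2 times it, then the intrinsics apply), "pose" (4x4, takes a point from camera to world coordinates). Camera axes: x right, y down, z forward; pixel columns grow to the right and rows downward; lengths in m; the calibration is good to about 2 mm. A picture is of the moment at which its call begins. There is no depth.
- hand_in(): hands the job in; it is judged then, once.
The state is a dict: "t": time; "q": joint angles; "joint_vel": joint speeds; "joint_torque": joint torques, N m; "eef_pos": TCP position; "tool_rot": TCP orientation; "contact_force": force on the tool from outside, world axes, zero at the start; "torque": the same for the moment, N m; "gripper_width": opening from 0.0 (shut) to 1.0 (fully open); "grasp_force": force on a finger pad.
Only numpy, scipy, OpenCV 4.12 (cv2) and the standard library are available. Lean on these libraries where they do the work, as an engineer would, in place of code of your own. Each camera call takes 0.05 s, during which the arm holds its last target. There are 200 camera calls.

## Working session

There is one attempt and no reset: what is moved stays moved. The work goes in short steps, Python scripts to look and compute and a tool call to move; the robot and the scene stay as the last step left them, time stands still between calls to the robot, and variables do not carry over. Pictures are saved under pics/ and viewed, at most 10 in all, crops included, and the job is handed in when it is done.

Besides the shell and the picture viewer there is one more tool, called after "Request:" as a command line: name --argument value ..., lists and objects as JSON in quotes. arm_command: Moves the arm, as the interface text tells. Its arguments: {"type":"object","properties":{"commands":{"type":"array","items":{"type":"number"}},"force":{"type":"number"}},"required":["commands"]}

```bash
mkdir -p pics; cat > h.py <<'E'
import numpy as np, cv2
from station import get_obs, read_camera, hand_in
def save(c,n): cv2.imwrite(n,c["img"][:,:,::-1])
def ray(c,uv):
    K=np.array(c["camera_matrix"]);s=(np.array(uv,float)-K[:2,2])/[K[0,0],K[1,1]]
    r0=np.hypot(*s);r=r0
    for _ in range(30): r=r0/(1+c["k1"]*r*r)
    d=np.append(s*(r/r0 if r0 else 1),1);P=np.array(c["pose"])
    return P[:3,3],P[:3,:3]@d
def onz(c,uv,z):
    o,d=ray(c,uv);return o+d*(z-o[2])/d[2]
def proj(c,p):
    P=np.array(c["pose"]);q=P[:3,:3].T@(np.array(p)-P[:3,3]);s=q[:2]/q[2]
    s=s*(1+c["k1"]*(s@s));K=np.array(c["camera_matrix"]);return s*[K[0,0],K[1,1]]+K[:2,2]
def tri(c1,u1,c2,u2):
    o,d=ray(c1,u1);p,e=ray(c2,u2)
    t=np.linalg.lstsq(np.c_[d,-e],p-o,rcond=None)[0]
    a,b=o+d*t[0],p+e*t[1];return (a+b)/2,np.linalg.norm(a-b)
E
python3 - <<'E'
from h import *
for n in("top","side"):
    c=read_camera(n);save(c,f"pics/{n}0.png");print(n,c["k1"],np.round(c["camera_matrix"],1).tolist(),np.round(c["pose"],3).tolist())
o=get_obs();print({k:np.round(v,3).tolist() for k,v in o.items()})
E
```

```text
top 0.002305832948542281 [[440.1, 0.0, 282.7], [0.0, 440.1, 206.2], [0.0, 0.0, 1.0]] [[-0.014, -0.995, 0.103, 0.429], [-1.0, 0.014, 0.001, 0.022], [-0.002, -0.103, -0.995, 1.039], [0.0, 0.0, 0.0, 1.0]]
side 0.0224451035764831 [[390.8, 0.0, 272.8], [0.0, 390.8, 202.6], [0.0, 0.0, 1.0]] [[0.678, -0.45, 0.581, -0.029], [-0.735, -0.399, 0.549, -0.546], [-0.015, -0.799, -0.601, 0.655], [0.0, 0.0, 0.0, 1.0]]
{'t': 0.1, 'q': [-1.222, 0.478, 0.022, 1.556, -0.011, 1.109, -0.083], 'joint_vel': [-0.0, -0.004, 0.001, -0.002, 0.002, -0.001, 0.0], 'joint_torque': [0.004, -59.776, 1.614, -28.196, 0.013, 0.005, 0.0], 'eef_pos': [0.298, 0.605, 0.204], 'tool_rot': [-0.0, 0.226, 0.974, -0.001], 'contact_force': [-0.132, -0.131, -0.267], 'torque': [0.032, -0.039, 0.025], 'grasp_force': 0.0, 'gripper_width': 1.001}
```

View pics/top0.png

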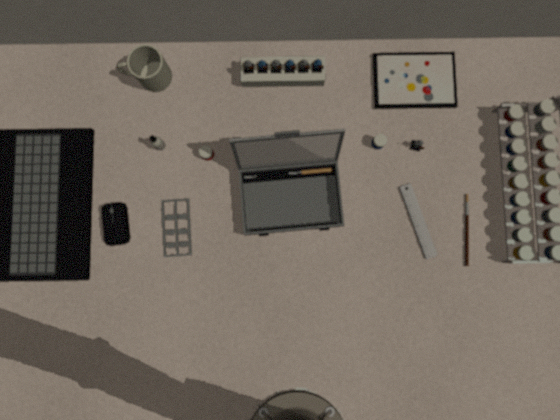

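View pics/side0.png

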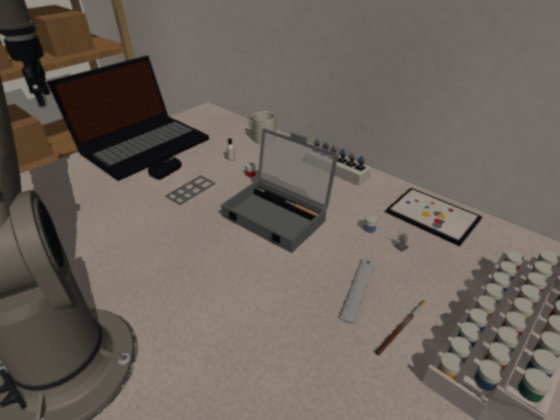

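The top view shows the case around (291,190), the lid leaning back above it (tab at 287,133), and the rule from (405,184) to (432,256). The pot and figure are at (379,141) and (417,145), and the brush is at column 466. In the side view the rule runs from (366,262) to (349,319). Next I'll take enlarged crops to get exact corners.

```bash
python3 - <<'E'
from h import *
a=cv2.imread("pics/top0.png")[120:270,225:445];b=cv2.imread("pics/side0.png")[120:330,210:390]
f=lambda i,s:cv2.convertScaleAbs(cv2.resize(i,None,fx=s,fy=s,interpolation=cv2.INTER_CUBIC),alpha=1.6)
cv2.imwrite("pics/topc.png",f(a,3.6));cv2.imwrite("pics/sidec.png",f(b,2.8))
E
```

```text
(no output)
```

View pics/topc.png

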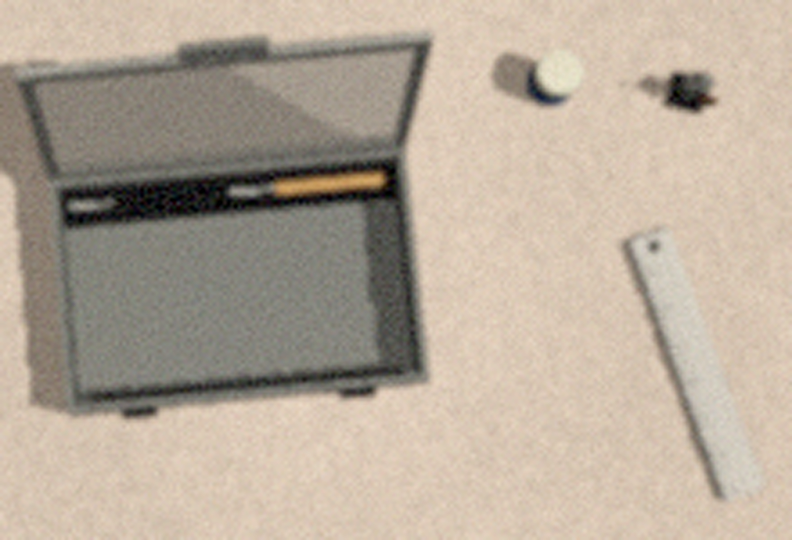

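View pics/sidec.png

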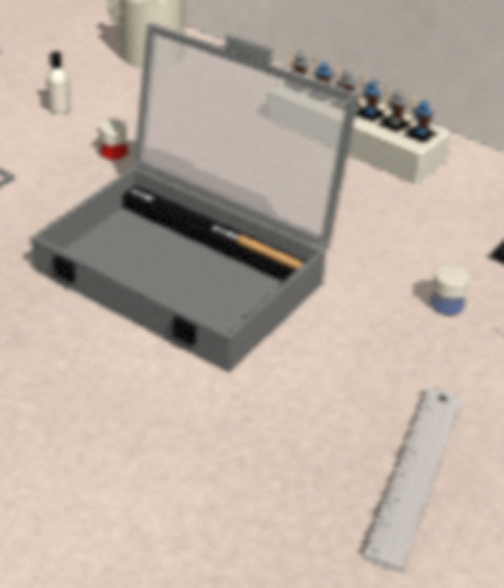

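```bash
python3 - <<'E'
from h import *
T=read_camera("top");S=read_camera("side")
t=lambda u,v:np.array([u/3.6+225-.36,v/3.6+120-.36]); s=lambda u,v:np.array([u/2.8+210-.32,v/2.8+120-.32])
# rule: masks (bright, low saturation) -> minAreaRect, seed region
for n,c,roi in(("T",T,(395,175,445,265)),("S",S,(335,252,385,330))):
    x0,y0,x1,y1=roi;im=cv2.GaussianBlur(c["img"],(3,3),0).astype(int)[y0:y1,x0:x1]
    m=((im[:,:,0]-im[:,:,2])<14).astype(np.uint8)*(im.sum(2)>250).astype(np.uint8)
    k,l,st,ce=cv2.connectedComponentsWithStats(m);j=1+np.argmax(st[1:,4])
    pts=np.argwhere(l==j)[:,::-1].astype(np.float32)+[x0,y0]
    r=cv2.minAreaRect(pts.astype(np.float32));print(n,st[j],ce[j]+[x0,y0],r)
    W=np.array([onz(c,b,.008)[:2] for b in cv2.boxPoints(r)]);print(np.round(W,4).tolist(),np.round(W.mean(0),4))
    if n=="T":ct=ce[j]+[x0,y0]
    else:print("tri",tri(T,ct,S,ce[j]+[x0,y0]))
print("ruleTop hand",[np.round(onz(T,t(*p),.008)[:2],4).tolist() for p in((625,240),(665,229),(762,487),(722,500))])
print("ruleSide hand",[np.round(onz(S,s(*p),.008)[:2],4).tolist() for p in((427,390),(458,400),(405,568),(363,556))])
print("rim T",[np.round(onz(T,t(*p),.04)[:2],4).tolist() for p in((74,410),(428,381),(53,180),(408,150))])
print("rim S frontleft,frontright",[np.round(onz(S,s(*p),.04)[:2],4).tolist() for p in((33,240),(230,337),(325,245))])
print("bottom S",[np.round(onz(S,s(*p),.0)[:2],4).tolist() for p in((33,263),(230,370),(323,280))])
print("lid corners tri",[tri(T,t(*a),S,s(*b)) for a,b in(((18,72),(150,28)),((430,40),(356,97)),((224,45),(250,48)),((74,410),(33,240)),((428,381),(230,337)))])
E
```

```text
T [  5   9  36  75 847] [417.40023613 220.87485242] ((417.3970642089844, 220.729736328125), (75.87150573730469, 11.79234504699707), 69.14553833007812)
[[0.5766, -0.2508], [0.5863, -0.2772], [0.4187, -0.3328], [0.4093, -0.3067]] [ 0.4977 -0.2919]
S [  4   7  36  65 977] [356.38485159 291.40122825] ((356.1795654296875, 290.1711730957031), (16.13857650756836, 66.15583801269531), 19.179006576538086)
[[0.4017, -0.3078], [0.5773, -0.2452], [0.5859, -0.2801], [0.4115, -0.3366]] [ 0.4941 -0.2924]
tri (array([ 0.49590514, -0.29395089, -0.00389861]), np.float64(0.004556962602769426))
ruleTop hand [[0.5792, -0.2506], [0.5861, -0.2771], [0.4168, -0.3324], [0.4088, -0.3062]]
ruleSide hand [[0.5741, -0.2546], [0.5811, -0.2793], [0.4162, -0.3367], [0.4049, -0.3095]]
rim T [[0.4712, 0.1092], [0.4864, -0.1143], [0.6184, 0.1219], [0.6347, -0.1056]]
rim S frontleft,frontright [[0.4676, 0.1078], [0.4883, -0.115], [0.641, -0.0991]]
bottom S [[0.4757, 0.1226], [0.4904, -0.1139], [0.64, -0.1008]]
lid corners tri [(array([0.6521501 , 0.12748462, 0.18061532]), np.float64(0.001296745538451317)), (array([ 0.66629418, -0.10085022,  0.18514302]), np.float64(0.00016051364428611137)), (array([0.66254374, 0.01296456, 0.19415801]), np.float64(4.792122490066343e-05)), (array([0.47057969, 0.11005573, 0.03727886]), np.float64(0.0019360897393087767)), (array([ 0.48707297, -0.11483766,  0.04054951]), np.float64(0.0018473853489778412))]
```

```bash
cat >> h.py <<'E'
from scipy.spatial.transform import Rotation as R
def go(p,yaw):
    """shift (mm) and rotvec (deg) in tool axes to TCP p, pointing down, tool y at yaw deg"""
    o=get_obs();w,x,y,z=o["tool_rot"];A=R.from_quat([x,y,z,w])
    yv=np.array([np.cos(np.radians(yaw)),np.sin(np.radians(yaw)),0]);zv=np.array([0,0,-1.])
    B=R.from_matrix(np.c_[np.cross(yv,zv),yv,zv])
    print("t",round(o["t"],2),"pos",np.round(o["eef_pos"],4),"q",np.round(o["q"],2),"F",np.round(o["contact_force"],1),"w",round(float(o["gripper_width"]),3))
    print(" shift mm",np.round(A.inv().apply(np.array(p)-o["eef_pos"])*1e3,1),"turn",np.round((A.inv()*B).as_rotvec(degrees=True),1))
E
python3 -c "
from h import *
go([.52,.15,.25],0);go([.4975,-.292,.25],-71.7)"
```

```text
t 0.2 pos [0.2976 0.6054 0.2047] q [-1.22  0.48  0.02  1.56 -0.01  1.11 -0.08] F [-0.2 -0.4  0.8] w 0.999
 shift mm [-400.5 -310.7  -44.9] turn [-0.1  0.  63.8]
t 0.2 pos [0.2976 0.6054 0.2047] q [-1.22  0.48  0.02  1.56 -0.01  1.11 -0.08] F [-0.2 -0.4  0.8] w 0.999
 shift mm [-575.3 -717.3  -44.5] turn [-0.000e+00  1.000e-01  1.355e+02]
```

Request:
arm_command --commands '[-0.4,-0.311,-0.045,0,0,64,1,-0.4,-0.311,-0.045,0,0,64,1,-0.4,-0.311,-0.045,0,0,64,1,-0.4,-0.311,-0.045,0,0,64,1,-0.4,-0.311,-0.045,0,0,64,1,-0.4,-0.311,-0.045,0,0,64,1,-0.4,-0.311,-0.045,0,0,64,1,-0.4,-0.311,-0.045,0,0,64,1]'

```text
t: 1.0
eef_pos: [0.4726, 0.2457, 0.241]
tool_rot: [-0.0, 0.71, 0.704, 0.0]
contact_force: [0.4, 0.8, -0.3]
gripper_width: 1.002
grasp_force: 0.0
```

```bash
python3 -c "
from h import *
go([.4975,-.292,.25],-71.7)"
```

```text
t 1.0 pos [0.4726 0.2457 0.241 ] q [-0.92  0.21  0.37  1.87 -0.09  1.07 -0.51] F [ 0.4  0.8 -0.3] w 1.002
 shift mm [-537.4   29.2   -9.3] turn [-0.  -0.  71.2]
```

Request:
arm_command --commands '[-0.537,0.029,-0.009,0,0,71,1,-0.537,0.029,-0.009,0,0,71,1,-0.537,0.029,-0.009,0,0,71,1,-0.537,0.029,-0.009,0,0,71,1,-0.537,0.029,-0.009,0,0,71,1,-0.537,0.029,-0.009,0,0,71,1,-0.537,0.029,-0.009,0,0,71,1,-0.537,0.029,-0.009,0,0,71,1]'

```text
t: 1.8
eef_pos: [0.4922, -0.1536, 0.2477]
tool_rot: [-0.0, 0.984, 0.18, 0.001]
contact_force: [1.2, 0.8, -0.4]
gripper_width: 1.0
grasp_force: 0.0
```

```bash
python3 -c "
from h import *
go([.4975,-.292,.08],-71.7)"
```

```text
t 1.8 pos [ 0.4922 -0.1536  0.2477] q [-0.49  0.2   0.79  1.92 -0.16  1.08 -0.84] F [ 1.2  0.8 -0.4] w 1.0
 shift mm [-44.3 131.3 167.6] turn [-0.  -0.1  2.4]
```

Request:
arm_command --commands '[-0.044,0.131,0.168,0,0,2.4,0.7,-0.044,0.131,0.168,0,0,2.4,0.7,-0.044,0.131,0.168,0,0,2.4,0.7,-0.044,0.131,0.168,0,0,2.4,0.7,-0.044,0.131,0.168,0,0,2.4,0.7,-0.044,0.131,0.168,0,0,2.4,0.7,-0.044,0.131,0.168,0,0,2.4,0.7]'

```text
t: 2.5
eef_pos: [0.4987, -0.2896, 0.0796]
tool_rot: [-0.0, 0.987, 0.162, -0.0]
contact_force: [0.1, 1.3, -0.2]
gripper_width: 0.703
grasp_force: 0.0
```

```bash
python3 -c "
from h import *
go([.4975,-.292,.003],-71.7)
c=read_camera('side');cv2.imwrite('pics/s1.png',cv2.resize(c['img'][170:370,240:460,::-1],None,fx=2.5,fy=2.5))"
```

```text
t 2.5 pos [ 0.4987 -0.2896  0.0796] q [-0.08  0.55  0.67  1.94 -0.46  0.81 -0.4 ] F [ 0.1  1.3 -0.2] w 0.703
 shift mm [-1.9  1.9 76.6] turn [-0.   0.   0.4]
```

View pics/s1.png

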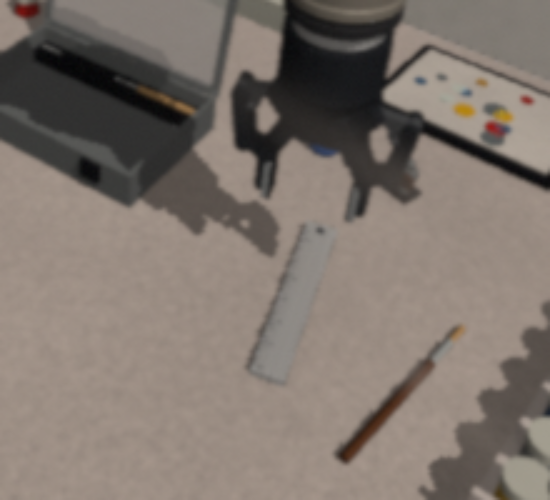

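The open fingers sit above the rule, at (263,185) and (357,205) in the crop, and line up across its width. Descending now.

Request:
arm_command --commands '[-0.002,0.002,0.04,0,0,0,0.7,-0.002,0.002,0.06,0,0,0,0.7,-0.002,0.002,0.077,0,0,0,0.7,-0.002,0.002,0.077,0,0,0,0.3,-0.002,0.002,0.077,0,0,0,0,-0.002,0.002,0.077,0,0,0,0,-0.002,0.002,0.077,0,0,0,0,-0.002,0.002,0.077,0,0,0,0]' --force 60

```text
t: 3.35
eef_pos: [0.4978, -0.2926, 0.0031]
tool_rot: [0.0, 0.987, 0.162, 0.001]
contact_force: [-0.3, 0.5, 0.3]
gripper_width: 0.0
grasp_force: 0.0
```

```bash
python3 -c "
from h import *
go([.4975,-.292,.12],-71.7)"
```

```text
t 3.35 pos [ 0.4978 -0.2926  0.0031] q [-0.    0.66  0.57  1.97 -0.56  0.67 -0.32] F [-0.3  0.5  0.3] w 0.0
 shift mm [  -0.    -0.6 -116.9] turn [ 0.  -0.1  0.4]
```

```bash
python3 -c "
from h import *
c=read_camera('side');d=read_camera('top')
f=lambda i:cv2.resize(i[:,:,::-1],(400,400))
cv2.imwrite('pics/s2.png',np.hstack([f(c['img'][230:350,310:430]),f(d['img'][160:280,360:480])]))"
```

```text
(no output)
```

View pics/s2.png

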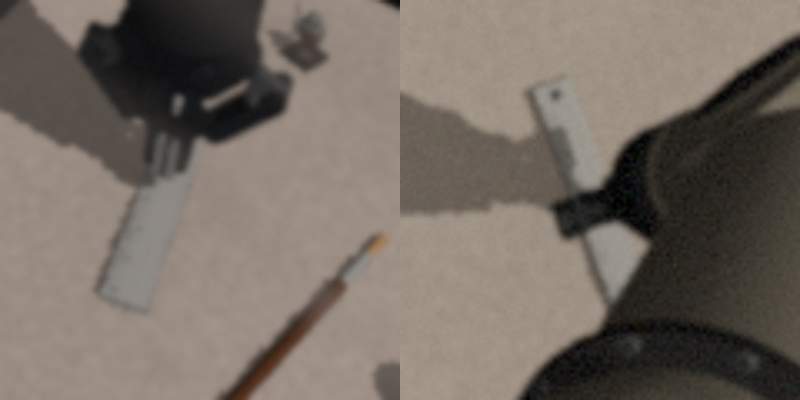

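Request:
arm_command --commands '[0,0,-0.03,0,0,0,0,0,0,-0.03,0,0,0,0]'

```text
t: 3.65
eef_pos: [0.4989, -0.2939, 0.0351]
tool_rot: [0.001, 0.987, 0.162, 0.002]
contact_force: [0.1, -0.4, 0.4]
gripper_width: -0.004
grasp_force: 0.0
```

```bash
python3 -c "
from h import *
go([.4975,-.292,.008],-71.7)
c=read_camera('side');d=read_camera('top');p=get_obs()['eef_pos']
print(proj(c,p),proj(d,p))
cv2.imwrite('pics/s3.png',np.hstack([cv2.resize(i[:,:,::-1],(400,400)) for i in(c['img'][230:350,310:430],d['img'][160:280,360:480])]))"
```

```text
t 3.65 pos [ 0.4989 -0.2939  0.0351] q [-0.03  0.62  0.61  1.95 -0.52  0.73 -0.35] F [ 0.1 -0.4  0.4] w -0.004
 shift mm [-0.8 -2.4 27.1] turn [ 0.2 -0.2  0.3]
[359.39548006 278.66933931] [420.88808596 219.62950932]
```

View pics/s3.png

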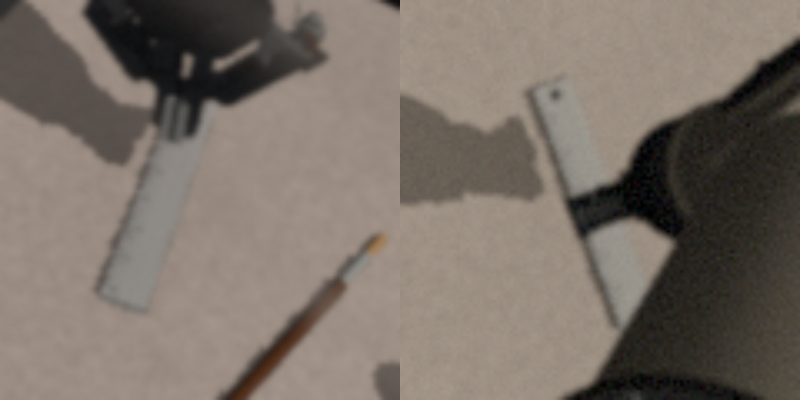

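The TCP projects to (165,162) in the side crop, but the finger tips show near (178,140), so they look about 10 mm above the reported TCP. I'll touch the rule's top with the shut fingers to measure this.

Request:
arm_command --commands '[0,-0.002,0.03,0,0,0,0,0,-0.002,0.03,0,0,0,0,0,-0.002,0.032,0,0,0,0,0,-0.002,0.034,0,0,0,0,0,-0.002,0.034,0,0,0,0]'

```text
t: 4.25
eef_pos: [0.4968, -0.2908, -0.0013]
tool_rot: [0.0, 0.987, 0.162, 0.0]
contact_force: [-0.5, -0.3, 0.9]
gripper_width: 0.003
grasp_force: 0.0
```

Request:
arm_command --commands '[0,0,0.001,0,0,0,0,0,0,0.002,0,0,0,0,0,0,0.003,0,0,0,0,0,0,0.003,0,0,0,0]'

```text
t: 4.65
eef_pos: [0.4966, -0.2905, -0.0047]
tool_rot: [-0.0, 0.987, 0.162, -0.0]
contact_force: [-0.1, 0.6, -0.2]
gripper_width: -0.0
grasp_force: 0.0
```

Request:
arm_command --commands '[0,0,0.001,0,0,0,0,0,0,0.002,0,0,0,0,0,0,0.002,0,0,0,0]'

```text
t: 4.95
eef_pos: [0.4966, -0.2905, -0.0068]
tool_rot: [-0.0, 0.987, 0.162, -0.0]
contact_force: [0.3, -0.1, -0.4]
gripper_width: 0.001
grasp_force: 0.0
```

Request:
arm_command --commands '[0,0,0.001,0,0,0,0,0,0,0.002,0,0,0,0,0,0,0.002,0,0,0,0]'

```text
t: 5.25
eef_pos: [0.4966, -0.2905, -0.0088]
tool_rot: [-0.0, 0.987, 0.162, -0.0]
contact_force: [-0.1, 0.7, 0.2]
gripper_width: 0.002
grasp_force: 0.0
```

```bash
python3 -c "
from h import *
c=read_camera('side');d=read_camera('top');p=get_obs()['eef_pos']
print(proj(c,p),proj(d,p))
cv2.imwrite('pics/s4.png',np.hstack([cv2.resize(i[:,:,::-1],(400,600),interpolation=cv2.INTER_CUBIC) for i in(c['img'][250:310,335:375],d['img'][190:250,395:435])]))"
```

```text
[356.00586682 291.64840099] [414.61484286 221.39840796]
```

View pics/s4.png

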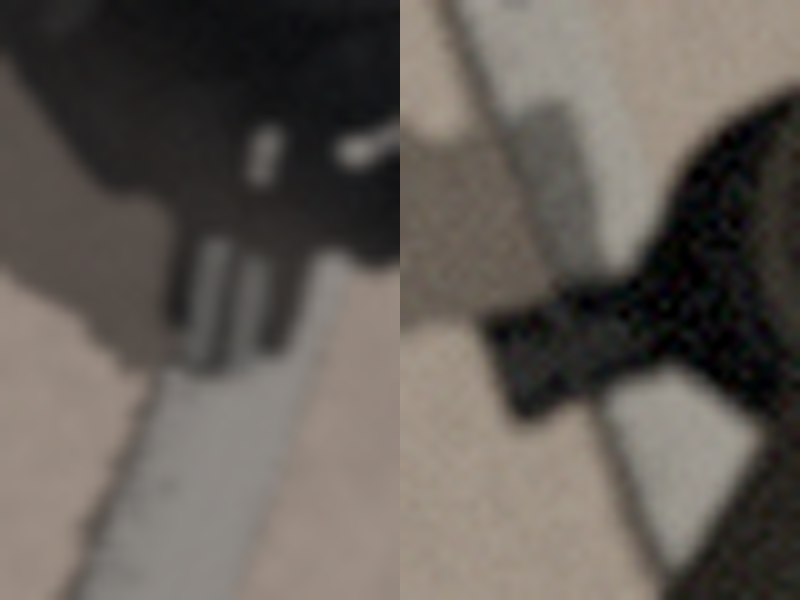

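```bash
python3 -c "
from h import *
c=read_camera('side');d=read_camera('top')
for a,b in(((405.5,227.5),(356.,286.5)),((407,231.5),(356,287)),((403.5,222.5),(353.5,284))): print(tri(d,a,c,b))
print(onz(d,(405.5,227.5),.0),onz(d,(405.5,227.5),.03))
print(get_obs()['q'])"
```

```text
(array([ 0.49100859, -0.27693681, -0.00093377]), np.float64(0.027501149223296776))
(array([ 0.48233105, -0.27944925,  0.006559  ]), np.float64(0.031123718016051346))
(array([ 0.50034338, -0.27026796, -0.00510762]), np.float64(0.018637097561459447))
[ 0.4819297  -0.26578172  0.        ] [ 0.48040129 -0.25746863  0.03      ]
[ 0.00712179  0.67725958  0.55597455  1.97170159 -0.57558232  0.65311673
 -0.31098987]
```

```bash
python3 -c "
from h import *
c=read_camera('side');d=read_camera('top');o=get_obs();w,x,y,z=o['tool_rot'];A=R.from_quat([x,y,z,w])
for ofs in(0,.01,.02):
  for sx in(-1,1):
    for sy in(-1,1):
      p=o['eef_pos']+A.apply([.011*sx,.014*sy,-ofs]);print(ofs,sx,sy,np.round(p,3),'side crop',np.round((proj(c,p)-[335,250])*10),'top crop',np.round((proj(d,p)-[395,190])*10)+[400,0])
"
```

```text
0 -1 -1 [ 0.482 -0.281 -0.009] side crop [133. 433.] top crop [558. 377.]
0 -1 1 [ 0.491 -0.307 -0.009] side crop [262. 474.] top crop [668. 338.]
0 1 -1 [ 0.503 -0.274 -0.009] side crop [160. 360.] top crop [525. 290.]
0 1 1 [ 0.512 -0.3   -0.009] side crop [287. 400.] top crop [634. 251.]
0.01 -1 -1 [ 0.482 -0.281  0.001] side crop [138. 402.] top crop [570. 374.]
0.01 -1 1 [ 0.491 -0.307  0.001] side crop [268. 443.] top crop [681. 335.]
0.01 1 -1 [ 0.503 -0.274  0.001] side crop [165. 329.] top crop [537. 287.]
0.01 1 1 [ 0.512 -0.3    0.001] side crop [293. 369.] top crop [647. 247.]
0.02 -1 -1 [ 0.482 -0.281  0.011] side crop [143. 370.] top crop [583. 372.]
0.02 -1 1 [ 0.491 -0.307  0.011] side crop [274. 411.] top crop [695. 332.]
0.02 1 -1 [ 0.503 -0.274  0.011] side crop [170. 298.] top crop [549. 283.]
0.02 1 1 [ 0.512 -0.3    0.011] side crop [299. 337.] top crop [660. 244.]
```

The black piece at the left of the top crop is a finger knuckle, not the tip. In the side crop the tips end near (225,365), while the TCP projects to about (210,416). So the real tips sit roughly 20–25 mm behind the reported TCP. I'll keep going down carefully until they touch.

Request:
arm_command --commands '[0,0,0.001,0,0,0,0,0,0,0.002,0,0,0,0,0,0,0.003,0,0,0,0,0,0,0.003,0,0,0,0]'

```text
t: 5.95
eef_pos: [0.4965, -0.2905, -0.0118]
tool_rot: [-0.0, 0.987, 0.162, -0.0]
contact_force: [0.9, -0.1, -0.3]
gripper_width: 0.0
grasp_force: 0.0
```

Request:
arm_command --commands '[0,0,0.001,0,0,0,0,0,0,0.002,0,0,0,0,0,0,0.002,0,0,0,0]'

```text
t: 6.25
eef_pos: [0.4966, -0.2905, -0.0138]
tool_rot: [-0.0, 0.987, 0.162, -0.0]
contact_force: [0.4, -0.1, 0.4]
gripper_width: -0.001
grasp_force: 0.0
```

Request:
arm_command --commands '[0,0,0.001,0,0,0,0,0,0,0.002,0,0,0,0,0,0,0.002,0,0,0,0]'

```text
t: 6.55
eef_pos: [0.4966, -0.2905, -0.0158]
tool_rot: [-0.0, 0.987, 0.162, -0.0]
contact_force: [-0.5, 0.4, -0.5]
gripper_width: -0.003
grasp_force: 0.0
```

Request:
arm_command --commands '[0,0,0.001,0,0,0,0,0,0,0.002,0,0,0,0,0,0,0.002,0,0,0,0]'

```text
t: 6.85
eef_pos: [0.4967, -0.2906, -0.0177]
tool_rot: [0.0, 0.987, 0.162, -0.0]
contact_force: [-0.1, 0.1, -0.3]
gripper_width: 0.0
grasp_force: 0.0
```

Request:
arm_command --commands '[0,0,0.001,0,0,0,0,0,0,0.0015,0,0,0,0,0,0,0.0015,0,0,0,0]'

```text
t: 7.15
eef_pos: [0.4967, -0.2906, -0.0179]
tool_rot: [-0.0, 0.987, 0.162, 0.0]
contact_force: [-3.4, 3.3, 15.8]
gripper_width: 0.003
grasp_force: 7.3
```

The tips touch the rule's top (8 mm) at a reported z of -0.0178, so the true tip height is the reported z plus 25.8 mm. I'll lift, open, descend and grip using that offset.

Request:
arm_command --commands '[0,0,-0.02,0,0,0,0.7,0,0,-0.02,0,0,0,0.7,0,0,-0.02,0,0,0,0.7,0,0,-0.02,0,0,0,0.7,0,0,-0.01,0,0,0,0.7,0,0,-0.005,0,0,0,0.7,0,0,0.0,0,0,0,0.7]'

```text
t: 7.85
eef_pos: [0.4961, -0.2902, -0.0204]
tool_rot: [-0.0, 0.987, 0.162, -0.001]
contact_force: [-0.5, 0.0, 0.3]
gripper_width: 0.702
grasp_force: 0.0
```

Request:
arm_command --commands '[0,0,0.002,0,0,0,0.7,0,0,0.0035,0,0,0,0.7,0,0,0.0045,0,0,0,0.7,0,0,0.0045,0,0,0,0.7]'

```text
t: 8.25
eef_pos: [0.4967, -0.2906, -0.0236]
tool_rot: [0.0, 0.987, 0.162, 0.0]
contact_force: [-0.2, -1.1, 0.1]
gripper_width: 0.699
grasp_force: 0.0
```

Request:
arm_command --commands '[0,0,0,0,0,0,0.4,0,0,0,0,0,0,0,0,0,0,0,0,0,0,0,0,0,0,0,0,0,0,0,0,0,0,0,0,0,0,0,0,0,0,0]' --force 60

```text
t: 8.85
eef_pos: [0.497, -0.2908, -0.023]
tool_rot: [0.0, 0.987, 0.162, 0.0]
contact_force: [-1.0, 0.4, 5.4]
gripper_width: 0.296
grasp_force: 59.0
```

Request:
arm_command --commands '[0,0,-0.03,0,0,0,0,0,0,-0.06,0,0,0,0,0,0,-0.1,0,0,0,0,0,0,-0.12,0,0,0,0,0,0,-0.12,0,0,0,0]'

```text
t: 9.35
eef_pos: [0.4984, -0.2916, 0.0992]
tool_rot: [0.001, 0.987, 0.162, 0.002]
contact_force: [0.4, 0.6, -1.8]
gripper_width: 0.3
grasp_force: 59.6
```

```bash
python3 -c "
from h import *
go([.541,.002,.1],4.1)"
```

```text
t 9.35 pos [ 0.4984 -0.2916  0.0992] q [-0.1   0.53  0.69  1.93 -0.45  0.84 -0.41] F [ 0.4  0.6 -1.8] w 0.3
 shift mm [ 134.3 -264.5   -1.1] turn [  0.3  -0.1 -75.4]
```

Request:
arm_command --commands '[0.134,-0.265,-0.001,0,0,-75.4,0,0.134,-0.265,-0.001,0,0,-75.4,0,0.134,-0.265,-0.001,0,0,-75.4,0,0.134,-0.265,-0.001,0,0,-75.4,0,0.134,-0.265,-0.001,0,0,-75.4,0,0.134,-0.265,-0.001,0,0,-75.4,0,0.134,-0.265,-0.001,0,0,-75.4,0,0.134,-0.265,-0.001,0,0,-75.4,0]'

```text
t: 10.15
eef_pos: [0.5379, 0.0061, 0.096]
tool_rot: [-0.001, 0.719, 0.695, -0.001]
contact_force: [-0.9, -1.6, -1.2]
gripper_width: 0.3
grasp_force: 59.7
```

```bash
python3 -c "
from h import *
go([.541,.002,.1],4.1)"
```

```text
t 10.15 pos [0.5379 0.0061 0.096 ] q [-0.43  0.41  0.38  2.   -0.21  0.77  0.04] F [-0.9 -1.6 -1.2] w 0.3
 shift mm [-4.   3.2 -4. ] turn [-0.1 -0.  -6. ]
```

Request:
arm_command --commands '[-0.004,0.003,-0.004,0,0,-6.3,0,-0.004,0.003,-0.004,0,0,-6.3,0,-0.004,0.003,-0.004,0,0,-6.3,0,-0.004,0.003,-0.004,0,0,-6.3,0]'

```text
t: 10.55
eef_pos: [0.541, -0.0006, 0.1007]
tool_rot: [-0.0, 0.685, 0.729, -0.0]
contact_force: [0.1, -0.5, -1.7]
gripper_width: 0.3
grasp_force: 59.7
```

```bash
python3 -c "
from h import *
go([.541,.002,-.0175],4.1)
c=read_camera('side');d=read_camera('top')
cv2.imwrite('pics/s5.png',np.hstack([cv2.resize(i[:,:,::-1],(400,400)) for i in(c['img'][120:260,200:340],d['img'][120:260,220:360])]))"
```

```text
t 10.55 pos [ 0.541  -0.0006  0.1007] q [-0.4   0.4   0.36  1.99 -0.2   0.78  0.13] F [ 0.1 -0.5 -1.7] w 0.3
 shift mm [  2.6   0.3 118.2] turn [-0.1 -0.  -0.5]
```

View pics/s5.png

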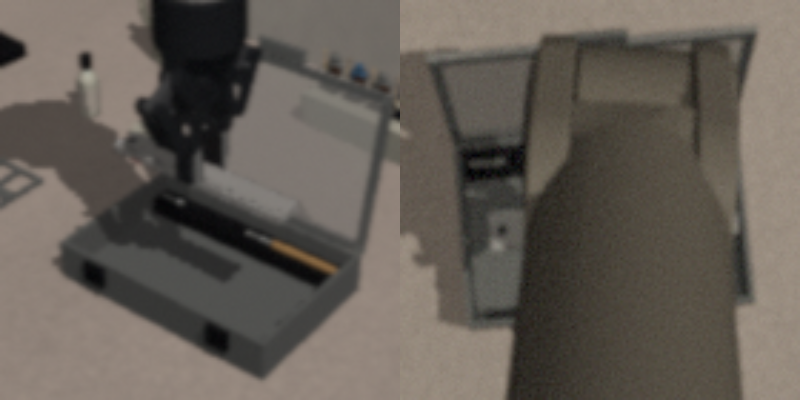

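The rule hangs level over the floor, parallel to the case, with its ends at (125,140) and (295,205) in the side crop. Lowering it.

Request:
arm_command --commands '[0.003,0,0.04,0,0,-0.5,0,0.003,0,0.08,0,0,-0.5,0,0.003,0,0.1,0,0,-0.5,0,0.003,0,0.11,0,0,-0.5,0,0.003,0,0.114,0,0,-0.5,0,0.003,0,0.114,0,0,-0.5,0]'

```text
t: 11.25
eef_pos: [0.5418, 0.0022, -0.0123]
tool_rot: [0.0, 0.681, 0.733, 0.0]
contact_force: [-0.8, -0.1, 0.1]
gripper_width: 0.302
grasp_force: 59.7
```

Request:
arm_command --commands '[0,0,0.0015,0,0,0,0,0,0,0.003,0,0,0,0,0,0,0.004,0,0,0,0,0,0,0.004,0,0,0,0]'

```text
t: 11.65
eef_pos: [0.5416, 0.0024, -0.0163]
tool_rot: [0.0, 0.681, 0.733, 0.0]
contact_force: [0.4, 0.2, -1.3]
gripper_width: 0.297
grasp_force: 59.7
```

Request:
arm_command --commands '[0,0,0.001,0,0,0,0,0,0,0.0015,0,0,0,0,0,0,0.0015,0,0,0,0]'

```text
t: 11.95
eef_pos: [0.5415, 0.0023, -0.018]
tool_rot: [-0.0, 0.681, 0.733, 0.0]
contact_force: [-0.4, 0.1, 0.2]
gripper_width: 0.304
grasp_force: 59.9
```

Request:
arm_command --commands '[0,0,0.0005,0,0,0,0,0,0,0.001,0,0,0,0,0,0,0.001,0,0,0,0]'

```text
t: 12.25
eef_pos: [0.5415, 0.0023, -0.0181]
tool_rot: [-0.0, 0.681, 0.733, 0.0]
contact_force: [-3.9, 0.3, 13.8]
gripper_width: 0.301
grasp_force: 61.3
```

Request:
arm_command --commands '[0,0,-0.001,0,0,0,0.5,0,0,-0.001,0,0,0,0.5,0,0,-0.001,0,0,0,0.5,0,0,-0.02,0,0,0,0.5,0,0,-0.05,0,0,0,0.5,0,0,-0.06,0,0,0,0,0,0,-0.06,0,0,0,0,0,0,-0.06,0,0,0,0]'

```text
t: 13.05
eef_pos: [0.541, 0.0024, 0.0402]
tool_rot: [-0.0, 0.68, 0.733, -0.0]
contact_force: [-0.0, -0.9, -1.2]
gripper_width: 0.006
grasp_force: 0.0
```

```bash
python3 -c "
from h import *
c=read_camera('side')
cv2.imwrite('pics/s6.png',cv2.resize(c['img'][150:260,205:345,::-1],(770,600),interpolation=cv2.INTER_CUBIC))
go([.5656,.0038,-.013],4.1);go([.5656,.0038,.04],4.1)"
```

```text
t 13.1 pos [0.5406 0.0024 0.0399] q [-0.37  0.5   0.32  2.02 -0.25  0.66  0.18] F [-0.1  0.3 -0.3] w -0.002
 shift mm [-0.5 25.2 52.8] turn [-0.1 -0.   0.1]
t 13.1 pos [0.5406 0.0024 0.0399] q [-0.37  0.5   0.32  2.02 -0.25  0.66  0.18] F [-0.1  0.3 -0.3] w -0.002
 shift mm [-0.5 25.1 -0.2] turn [-0.1 -0.   0.1]
```

View pics/s6.png

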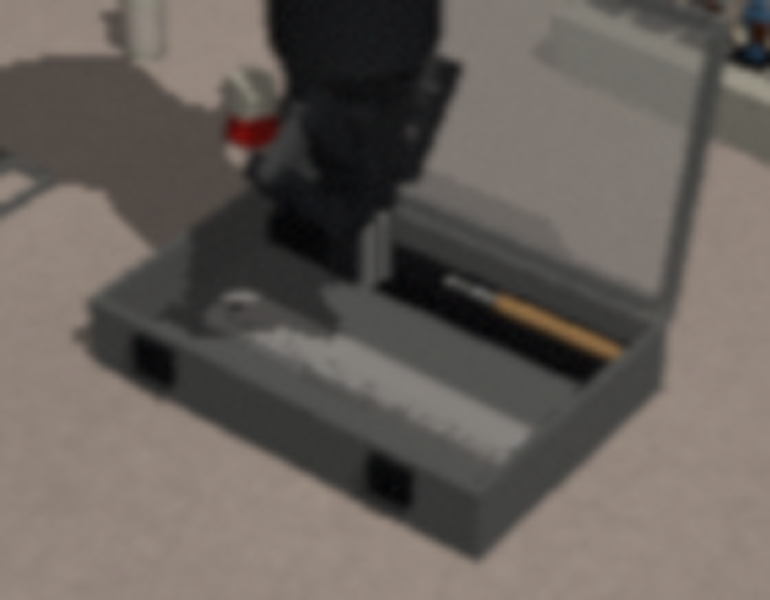

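The rule lies flat in the case: dot end at (235,300), rear right corner at (530,430). Checking its position numerically before pushing.

```bash
python3 -c "
from h import *
c=read_camera('side');C=np.array([.553,.0028]);a=np.radians(4.1);ex=np.array([np.cos(a),np.sin(a)]);ey=np.array([-np.sin(a),np.cos(a)])
for u,v in((530,430),(235,292),(500,455),(345,345)):
  w=onz(c,(u/5.5+205-.4,v/5.4545+150-.4),.013)[:2];print((u,v),np.round(w,4),'case',np.round([(w-C)@ex,(w-C)@ey],4))
p=C+.022*ex;print(p);go([*p,-.013],4.1)"
```

```text
(530, 430) [ 0.5589 -0.0853] case [-0.0004 -0.0883]
(235, 292) [0.5432 0.0911] case [-0.0034  0.0888]
(500, 455) [ 0.5366 -0.0863] case [-0.0228 -0.0877]
(345, 345) [0.5485 0.0209] case [-0.0032  0.0184]
[0.5749437  0.00437294]
t 13.15 pos [0.5405 0.0023 0.0397] q [-0.37  0.5   0.32  2.02 -0.25  0.66  0.18] F [0.5 0.1 0.3] w 0.002
 shift mm [-0.5 34.6 52.7] turn [-0.1  0.   0.1]
```

Request:
arm_command --commands '[0,0.0345,0,0,0,0,0,0,0.0345,0,0,0,0,0,0,0.0345,0.03,0,0,0,0,0,0.0345,0.05,0,0,0,0,0,0.0345,0.0565,0,0,0,0,0,0.0345,0.0582,0,0,0,0,0,0.0345,0.0582,0,0,0,0]' --force 60

```text
t: 13.85
eef_pos: [0.5758, 0.0047, -0.0172]
tool_rot: [-0.0, 0.681, 0.733, -0.0]
contact_force: [0.5, 0.4, 0.4]
gripper_width: 0.003
grasp_force: 0.0
```

```bash
python3 -c "
from h import *
go([.5485,.0025,-.0185],4.1)"
```

```text
t 13.85 pos [ 0.5758  0.0047 -0.0172] q [-0.32  0.63  0.27  1.96 -0.29  0.59  0.22] F [0.5 0.4 0.4] w 0.003
 shift mm [ -0.2 -27.4   1.3] turn [-0.   0.   0.1]
```

Request:
arm_command --commands '[0,-0.005,0.001,0,0,0,0,0,-0.01,0.001,0,0,0,0,0,-0.015,0.001,0,0,0,0,0,-0.02,0.001,0,0,0,0,0,-0.024,0.001,0,0,0,0,0,-0.028,0.001,0,0,0,0,0,-0.031,0.001,0,0,0,0,0,-0.034,0.001,0,0,0,0]'

```text
t: 14.65
eef_pos: [0.5418, 0.0023, -0.0182]
tool_rot: [0.0, 0.681, 0.733, 0.0]
contact_force: [1.2, -0.3, 1.2]
gripper_width: 0.0
grasp_force: 0.6
```

Request:
arm_command --commands '[0,-0.001,0,0,0,0,0,0,-0.002,0,0,0,0,0,0,-0.003,0,0,0,0,0,0,-0.004,0,0,0,0,0,0,-0.004,0,0,0,0,0]'

```text
t: 15.15
eef_pos: [0.5377, 0.002, -0.0184]
tool_rot: [-0.0, 0.681, 0.733, -0.0]
contact_force: [0.2, 0.8, 0.7]
gripper_width: -0.001
grasp_force: 0.3
```

Request:
arm_command --commands '[0,-0.0005,0,0,0,0,0,0,-0.001,0,0,0,0,0,0,-0.0015,0,0,0,0,0,0,-0.002,0,0,0,0,0,0,-0.0025,0,0,0,0,0,0,-0.0025,0,0,0,0,0]'

```text
t: 15.75
eef_pos: [0.5351, 0.0018, -0.0184]
tool_rot: [-0.0, 0.681, 0.733, -0.0]
contact_force: [0.3, -0.2, 0.0]
gripper_width: 0.001
grasp_force: 0.2
```

Request:
arm_command --commands '[0,-0.0005,0,0,0,0,0,0,-0.001,0,0,0,0,0,0,-0.001,0,0,0,0,0]'

```text
t: 16.05
eef_pos: [0.5342, 0.0018, -0.0184]
tool_rot: [-0.0, 0.681, 0.733, -0.0]
contact_force: [-0.3, 0.4, 0.7]
gripper_width: -0.002
grasp_force: 0.1
```

Request:
arm_command --commands '[0,-0.0005,0,0,0,0,0,0,-0.001,0,0,0,0,0,0,-0.001,0,0,0,0,0]'

```text
t: 16.35
eef_pos: [0.5332, 0.0017, -0.0183]
tool_rot: [-0.0, 0.681, 0.733, -0.0]
contact_force: [0.5, -0.7, -0.0]
gripper_width: 0.001
grasp_force: 0.1
```

```bash
python3 -c "
from h import *
T=read_camera('side');C=np.array([.553,.0028]);a=np.radians(4.1)
for y in(-.089,.089):
  for x in(-.064,-.036,-.026):
    p=C+[x*np.cos(a)-y*np.sin(a),x*np.sin(a)+y*np.cos(a)];print(x,y,np.round(proj(T,[*p,.013]),1))
g=cv2.cvtColor(T['img'],cv2.COLOR_RGB2GRAY);cv2.imwrite('pics/s7.png',g)
o=get_obs();print(o['eef_pos'],o['contact_force'])
"
```

```text
-0.064 -0.089 [285.9 242.3]
-0.036 -0.089 [292.8 236.1]
-0.026 -0.089 [295.2 233.9]
-0.064 0.089 [232.  214.1]
-0.036 0.089 [239.2 208.9]
-0.026 0.089 [241.7 207.1]
[ 0.53325313  0.00169712 -0.01834049] [ 0.25529365 -1.07298694 -0.59849185]
```

Request:
arm_command --commands '[0,-0.0005,0,0,0,0,0,0,-0.001,0,0,0,0,0,0,-0.001,0,0,0,0,0]'

```text
t: 16.7
eef_pos: [0.5323, 0.0016, -0.0183]
tool_rot: [-0.0, 0.681, 0.733, -0.0]
contact_force: [0.6, -1.0, -0.3]
gripper_width: 0.002
grasp_force: 0.1
```

Request:
arm_command --commands '[0,-0.0005,0,0,0,0,0,0,-0.001,0,0,0,0,0,0,-0.001,0,0,0,0,0]'

```text
t: 17.0
eef_pos: [0.5314, 0.0015, -0.0183]
tool_rot: [-0.0, 0.681, 0.733, -0.0]
contact_force: [0.4, 0.5, -0.0]
gripper_width: -0.004
grasp_force: 0.2
```

Request:
arm_command --commands '[0,-0.0005,0,0,0,0,0,0,-0.001,0,0,0,0,0,0,-0.001,0,0,0,0,0]'

```text
t: 17.3
eef_pos: [0.5304, 0.0015, -0.0183]
tool_rot: [-0.0, 0.681, 0.733, 0.0]
contact_force: [0.7, 0.5, 0.6]
gripper_width: -0.003
grasp_force: 0.2
```

Request:
arm_command --commands '[0,-0.0005,0,0,0,0,0,0,-0.0008,0,0,0,0,0,0,-0.0008,0,0,0,0,0]'

```text
t: 17.6
eef_pos: [0.5296, 0.0014, -0.0183]
tool_rot: [-0.0, 0.681, 0.733, 0.0]
contact_force: [-0.1, -0.3, 0.0]
gripper_width: 0.002
grasp_force: 0.2
```

Request:
arm_command --commands '[0,-0.0005,0,0,0,0,0,0,-0.0008,0,0,0,0,0,0,-0.0008,0,0,0,0,0]'

```text
t: 17.9
eef_pos: [0.5288, 0.0014, -0.0183]
tool_rot: [-0.0, 0.681, 0.733, 0.0]
contact_force: [0.2, 0.4, 1.2]
gripper_width: -0.001
grasp_force: 0.3
```

```bash
python3 - <<'E'
from h import *
# rear long edge of the rule in the side picture, at columns along it (bright rule / dark floor behind)
T=read_camera('side');C=np.array([.553,.0028]);a=np.radians(4.1);ex=np.array([np.cos(a),np.sin(a)]);ey=np.array([-ex[1],ex[0]])
g=cv2.GaussianBlur(cv2.cvtColor(T['img'],cv2.COLOR_RGB2GRAY),(3,3),0).astype(int)
for y in(-.075,-.06,-.045,-.03,.04,.06,.08):
  u=proj(T,[*(C-.036*ex+y*ey),.013]);col=g[int(u[1])-14:int(u[1])+16,int(round(u[0]))]
  k=np.argmax(np.diff(col));w=onz(T,(round(u[0]),int(u[1])-14+k+.5),.013)[:2];print(y,col.tolist() if y in(-.06,.06) else '',"edge case x",np.round((w-C)@ex,4))
print(get_obs()['contact_force'])
E
```

```text
-0.075  edge case x -0.0295
-0.06 [82, 82, 82, 82, 82, 82, 82, 82, 82, 82, 83, 87, 97, 112, 124, 128, 124, 112, 94, 75, 62, 56, 55, 55, 55, 55, 55, 55, 55, 56] edge case x -0.0311
-0.045  edge case x -0.0312
-0.03  edge case x -0.0297
0.04  edge case x -0.0315
0.06 [44, 43, 39, 36, 34, 33, 36, 41, 44, 45, 45, 48, 55, 65, 74, 78, 74, 69, 68, 65, 60, 56, 55, 55, 55, 55, 55, 55, 57, 65] edge case x -0.0316
0.08  edge case x -0.0301
[ 0.52907726 -0.57238248 -0.42365865]
```

The rule's rear edge is parallel to the case and still about 5 mm short of flush, so I'll keep pushing.

Request:
arm_command --commands '[0,-0.0005,0,0,0,0,0,0,-0.001,0,0,0,0,0,0,-0.0015,0,0,0,0,0,0,-0.0015,0,0,0,0,0]'

```text
t: 18.35
eef_pos: [0.5272, 0.0012, -0.0183]
tool_rot: [-0.0, 0.681, 0.733, -0.0]
contact_force: [1.5, -0.3, -0.4]
gripper_width: -0.0
grasp_force: 0.3
```

Request:
arm_command --commands '[0,-0.0005,0,0,0,0,0,0,-0.0008,0,0,0,0,0,0,-0.0008,0,0,0,0,0]'

```text
t: 18.65
eef_pos: [0.5265, 0.0012, -0.0183]
tool_rot: [-0.0, 0.681, 0.733, 0.0]
contact_force: [0.9, -0.6, -0.2]
gripper_width: -0.002
grasp_force: 0.3
```

Request:
arm_command --commands '[0,-0.0005,0,0,0,0,0,0,-0.0008,0,0,0,0,0,0,-0.0008,0,0,0,0,0]'

```text
t: 18.95
eef_pos: [0.5257, 0.0011, -0.0183]
tool_rot: [0.0, 0.681, 0.733, 0.0]
contact_force: [0.8, 0.2, 0.2]
gripper_width: 0.003
grasp_force: 0.3
```

Request:
arm_command --commands '[0,-0.0005,0,0,0,0,0,0,-0.0008,0,0,0,0,0,0,-0.0008,0,0,0,0,0]'

```text
t: 19.25
eef_pos: [0.5249, 0.001, -0.0183]
tool_rot: [-0.0, 0.681, 0.733, -0.0]
contact_force: [0.7, -0.5, 1.1]
gripper_width: -0.006
grasp_force: 0.3
```

Request:
arm_command --commands '[0,-0.0005,0,0,0,0,0,0,-0.0008,0,0,0,0,0,0,-0.0008,0,0,0,0,0]'

```text
t: 19.55
eef_pos: [0.5241, 0.001, -0.0183]
tool_rot: [-0.0, 0.681, 0.733, -0.0]
contact_force: [-0.1, 0.5, 0.5]
gripper_width: 0.0
grasp_force: 0.3
```

Request:
arm_command --commands '[0,-0.0003,0,0,0,0,0,0,-0.0006,0,0,0,0,0,0,-0.0006,0,0,0,0,0]'

```text
t: 19.85
eef_pos: [0.5238, 0.0011, -0.0183]
tool_rot: [0.0, 0.681, 0.733, 0.0]
contact_force: [1.0, -0.4, -0.2]
gripper_width: -0.0
grasp_force: 0.9
```

Request:
arm_command --commands '[0,-0.0003,0,0,0,0,0,0,-0.0003,0,0,0,0,0]'

```text
t: 20.05
eef_pos: [0.5238, 0.001, -0.0182]
tool_rot: [0.0, 0.681, 0.733, 0.0]
contact_force: [2.0, 0.7, -0.4]
gripper_width: -0.003
grasp_force: 1.4
```

Request:
arm_command --commands '[0,-0.0003,0,0,0,0,0,0,-0.0003,0,0,0,0,0]'

```text
t: 20.25
eef_pos: [0.5238, 0.001, -0.0181]
tool_rot: [0.001, 0.681, 0.733, 0.001]
contact_force: [3.5, 1.0, -1.5]
gripper_width: 0.0
grasp_force: 2.1
```

Request:
arm_command --commands '[0,-0.0003,0,0,0,0,0,0,-0.0006,0,0,0,0,0,0,-0.0006,0,0,0,0,0]'

```text
t: 20.55
eef_pos: [0.5238, 0.001, -0.018]
tool_rot: [0.001, 0.681, 0.733, 0.001]
contact_force: [5.8, 1.5, -1.1]
gripper_width: -0.001
grasp_force: 2.8
```

Request:
arm_command --commands '[0,-0.0003,0,0,0,0,0,0,-0.0004,0,0,0,0,0,0,-0.0004,0,0,0,0,0]'

```text
t: 20.85
eef_pos: [0.5238, 0.001, -0.0178]
tool_rot: [0.001, 0.681, 0.733, 0.001]
contact_force: [6.2, 0.0, -1.2]
gripper_width: 0.003
grasp_force: 3.1
```

Request:
arm_command --commands '[0,-0.0003,0,0,0,0,0,0,-0.0005,0,0,0,0,0,0,-0.0005,0,0,0,0,0,0,-0.0005,0,0,0,0,0,0,-0.0005,0,0,0,0,0,0,-0.0005,0,0,0,0,0,0,-0.0005,0,0,0,0,0,0,-0.0005,0,0,0,0,0]'

```text
t: 21.65
eef_pos: [0.5238, 0.001, -0.0177]
tool_rot: [0.002, 0.681, 0.733, 0.002]
contact_force: [7.0, 1.2, -1.6]
gripper_width: -0.003
grasp_force: 3.5
```

Request:
arm_command --commands '[0,0,0,0,0,0,0,0,0,0,0,0,0,0,0,0,0,0,0,0,0,0,0,0,0,0,0,0]'

```text
t: 22.05
eef_pos: [0.5238, 0.001, -0.0177]
tool_rot: [0.001, 0.681, 0.733, 0.001]
contact_force: [6.4, 1.3, -0.9]
gripper_width: -0.002
grasp_force: 3.5
```

```bash
python3 - <<'E'
from h import *
T=read_camera('side');C=np.array([.553,.0028]);a=np.radians(4.1);ex=np.array([np.cos(a),np.sin(a)]);ey=np.array([-ex[1],ex[0]])
g=cv2.GaussianBlur(cv2.cvtColor(T['img'],cv2.COLOR_RGB2GRAY),(3,3),0).astype(int)
for y in(-.075,-.06,-.045,-.03,.04,.06,.08):
  u=proj(T,[*(C-.036*ex+y*ey),.013]);col=g[int(u[1])-8:int(u[1])+9,int(round(u[0]))]
  k=np.argmax(np.diff(col));w=onz(T,(round(u[0]),int(u[1])-8+k+.5),.013)[:2];print(y,"edge case x",np.round((w-C)@ex,4))
go([.56,.0033,.04],4.1)
E
```

```text
-0.075 edge case x -0.0355
-0.06 edge case x -0.0341
-0.045 edge case x -0.0342
-0.03 edge case x -0.0358
0.04 edge case x -0.0378
0.06 edge case x -0.0348
0.08 edge case x -0.0365
t 22.1 pos [ 0.5238  0.001  -0.0177] q [-0.33  0.57  0.27  2.09 -0.29  0.51  0.22] F [ 7.1  1.2 -1.6] w -0.003
 shift mm [ -0.4  36.5 -57.5] turn [0.2 0.  0.1]
```

The rule is flush and the push was held at about 6–7 N for over a second. Backing off, rising, and planning the lid path. At this yaw, tool x is case y, tool y is case x, and tool z points down.

Request:
arm_command --commands '[0,0.004,0,0,0,0,0,0,0.012,0,0,0,0,0,0,0.02,-0.01,0,0,0,0,0,0.025,-0.05,0,0,0,0,0,0.025,-0.1,0,0,0,0,-0.03,0.025,-0.15,0,0,0,0,-0.06,0.025,-0.2,0,0,0,0,-0.06,0.025,-0.23,0,0,0,0]'

```text
t: 22.9
eef_pos: [0.55, -0.0607, 0.2143]
tool_rot: [0.0, 0.682, 0.731, -0.001]
contact_force: [0.9, -0.6, -1.2]
gripper_width: 0.0
grasp_force: 0.0
```

```bash
cat >> h.py <<'E'
C=np.array([.553,.0028]);_a=np.radians(4.1);ex=np.array([np.cos(_a),np.sin(_a)]);ey=np.array([-ex[1],ex[0]])
def cs():
    p=get_obs()["eef_pos"];return np.array([(p[:2]-C)@ex,(p[:2]-C)@ey,p[2]+.0258])
E
python3 - <<'E'
from h import *
go([*(C+.15*ex-.06*ey),.2],4.1);print("case",cs()*1e3)
for th in np.arange(1.8,-.01,-.15):
    P=np.array([75,40.5])+138*np.array([-np.cos(th),np.sin(th)])+6*np.array([np.sin(th),np.cos(th)])
    print(round(th,2),"finger X,Z mm",np.round(P+[14,0],0))
# is the lid still where it was, and the rule (rear edge) still flush?
c=read_camera("side");cv2.imwrite("pics/s8.png",c["img"][:,:,::-1])
g=cv2.GaussianBlur(cv2.cvtColor(c['img'],cv2.COLOR_RGB2GRAY),(3,3),0).astype(int)
for y in(-.08,-.06,-.04,.04,.06,.08):
  u=proj(c,[*(C-.036*ex+y*ey),.013]);col=g[int(u[1])-8:int(u[1])+9,int(round(u[0]))]
  k=np.argmax(np.diff(col));w=onz(c,(round(u[0]),int(u[1])-8+k+.5),.013)[:2];print(y,"edge",np.round((w-C)@ex,4))
E
```

```text
t 22.9 pos [ 0.55   -0.0607  0.2143] q [-0.35  0.28  0.43  1.86 -0.13  1.03  0.2 ] F [ 0.9 -0.6 -1.2] w 0.0
 shift mm [  3.4 157.5  14.2] turn [-0.   0.1 -0.1]
case [ -7.53604102 -63.08725671 240.05893284]
1.8 finger X,Z mm [126. 174.]
1.65 finger X,Z mm [106. 178.]
1.5 finger X,Z mm [ 85. 179.]
1.35 finger X,Z mm [ 65. 176.]
1.2 finger X,Z mm [ 45. 171.]
1.05 finger X,Z mm [ 26. 163.]
0.9 finger X,Z mm [  8. 152.]
0.75 finger X,Z mm [ -8. 139.]
0.6 finger X,Z mm [-22. 123.]
0.45 finger X,Z mm [-33. 106.]
0.3 finger X,Z mm [-41.  87.]
0.15 finger X,Z mm [-47.  67.]
0.0 finger X,Z mm [-49.  47.]
-0.08 edge -0.0355
-0.06 edge -0.0371
-0.04 edge -0.0342
0.04 edge -0.0347
0.06 edge -0.0348
0.08 edge -0.0365
```

Request:
arm_command --commands '[0,0.05,0,0,0,0,0,0,0.1,0,0,0,0,0,0,0.15,0,0,0,0,0,0,0.16,0,0,0,0,0,0,0.16,0,0,0,0,0,0,0.16,0.03,0,0,0,0,0,0.16,0.065,0,0,0,0,0,0.16,0.065,0,0,0,0]'

```text
t: 23.75
eef_pos: [0.7052, -0.0453, 0.1422]
tool_rot: [-0.004, 0.681, 0.732, -0.003]
contact_force: [0.1, -0.3, 0.6]
gripper_width: -0.001
grasp_force: 0.0
```

```bash
python3 -c "
from h import *
go([.7,-.05,.2],4.1);print('case',cs()*1e3)"
```

```text
t 23.75 pos [ 0.7052 -0.0453  0.1422] q [-0.28  0.62  0.39  1.54 -0.25  1.05  0.25] F [ 0.1 -0.3  0.6] w -0.001
 shift mm [ -4.2  -6.1 -57.8] turn [-0.6 -0.1  0.1]
case [148.36519852 -58.86819873 167.9754088 ]
```

Request:
arm_command --commands '[0,-0.01,-0.001,0,0,0,0,0,-0.02,-0.003,0,0,0,0,0,-0.028,-0.005,0,0,0,0,0,-0.036,-0.008,0,0,0,0,0,-0.044,-0.01,0,0,0,0,0,-0.052,-0.011,0,0,0,0,0,-0.058,-0.011,0,0,0,0,0,-0.064,-0.011,0,0,0,0]'

```text
t: 24.55
eef_pos: [0.6464, -0.0501, 0.1581]
tool_rot: [0.0, 0.681, 0.733, 0.0]
contact_force: [1.6, 0.2, 5.5]
gripper_width: -0.004
grasp_force: 2.9
```

```bash
python3 -c "
from h import *
go([.7,-.05,.2],4.1);print('case',cs()*1e3)"
```

```text
t 24.55 pos [ 0.6464 -0.0501  0.1581] q [-0.31  0.5   0.4   1.69 -0.22  0.99  0.25] F [1.6 0.2 5.5] w -0.004
 shift mm [ -3.8  53.5 -41.9] turn [0.1 0.  0.1]
case [ 89.41262798 -59.48206301 183.89187918]
```

```bash
cat >> h.py <<'E'
def lid(c,ref):
    """score of each lid angle: change from ref picture along the right lid edge, plus grey level there"""
    g=[cv2.GaussianBlur(cv2.cvtColor(i,cv2.COLOR_RGB2GRAY),(3,3),0).astype(int) for i in(c["img"],ref)]
    for th in np.arange(1.9,-.01,-.1):
        v=[]
        for r in(.08,.1,.12,.14):
            X=.075-r*np.cos(th)+.003*np.sin(th);Z=.0405+r*np.sin(th)+.003*np.cos(th)
            u=np.round(proj(c,[*(C+X*ex-.112*ey),Z])).astype(int);v+=[int(g[0][u[1],u[0]]),int(g[1][u[1],u[0]])]
        print(round(th,2),"now",v[::2],"ref",v[1::2])
E
python3 -c "
from h import *
lid(read_camera('side'),cv2.imread('pics/side0.png')[:,:,::-1].copy());print(cs()*1e3,get_obs()['contact_force'])"
```

```text
1.9 now [135, 94, 143, 84] ref [117, 87, 134, 79]
1.8 now [135, 94, 120, 73] ref [103, 73, 99, 75]
1.7 now [126, 96, 94, 42] ref [70, 64, 66, 64]
1.6 now [89, 93, 83, 99] ref [78, 83, 83, 97]
1.5 now [72, 66, 64, 68] ref [92, 109, 103, 105]
1.4 now [75, 84, 102, 97] ref [112, 116, 112, 103]
1.3 now [103, 111, 110, 101] ref [115, 116, 115, 107]
1.2 now [110, 111, 111, 110] ref [115, 116, 116, 115]
1.1 now [110, 111, 111, 111] ref [115, 115, 115, 116]
1.0 now [110, 111, 110, 111] ref [115, 115, 115, 115]
0.9 now [110, 110, 110, 110] ref [115, 115, 115, 114]
0.8 now [93, 98, 105, 110] ref [96, 102, 106, 103]
0.7 now [66, 67, 64, 68] ref [67, 68, 66, 67]
0.6 now [59, 55, 54, 62] ref [55, 51, 50, 58]
0.5 now [53, 96, 57, 19] ref [50, 90, 54, 18]
0.4 now [90, 13, 21, 78] ref [86, 12, 18, 74]
0.3 now [19, 30, 81, 81] ref [18, 28, 77, 77]
0.2 now [19, 81, 82, 81] ref [17, 77, 77, 77]
0.1 now [68, 78, 81, 81] ref [65, 74, 77, 77]
-0.0 now [78, 78, 74, 81] ref [74, 74, 70, 74]
[ 88.62860868 -59.44151246 183.92002961] [-1.01221958 -0.08736297  4.96319143]
```

The lid edge has moved from about 1.7 to 1.5 rad, so the lid follows the finger. Continuing along the arc.

Request:
arm_command --commands '[0,-0.012,0.001,0,0,0,0,0,-0.024,0.003,0,0,0,0,0,-0.034,0.005,0,0,0,0,0,-0.044,0.009,0,0,0,0,0,-0.054,0.013,0,0,0,0,0,-0.063,0.018,0,0,0,0,0,-0.072,0.023,0,0,0,0,0,-0.081,0.029,0,0,0,0]'

```text
t: 25.4
eef_pos: [0.5646, -0.0569, 0.1308]
tool_rot: [-0.0, 0.681, 0.732, 0.0]
contact_force: [1.3, -0.3, 0.5]
gripper_width: 0.001
grasp_force: 0.5
```

```bash
python3 -c "
from h import *
lid(read_camera('side'),cv2.imread('pics/side0.png')[:,:,::-1].copy());print(cs()*1e3,get_obs()['contact_force'])" | grep -v '^[01]\.[1] '
```

```text
1.9 now [136, 95, 144, 84] ref [117, 87, 134, 79]
1.8 now [136, 94, 121, 73] ref [103, 73, 99, 75]
1.7 now [135, 101, 97, 42] ref [70, 64, 66, 64]
1.6 now [134, 131, 96, 126] ref [78, 83, 83, 97]
1.5 now [133, 135, 95, 101] ref [92, 109, 103, 105]
1.4 now [133, 136, 122, 95] ref [112, 116, 112, 103]
1.3 now [135, 136, 135, 105] ref [115, 116, 115, 107]
1.2 now [134, 136, 135, 131] ref [115, 116, 116, 115]
1.0 now [114, 125, 112, 119] ref [115, 115, 115, 115]
0.9 now [65, 65, 63, 69] ref [115, 115, 115, 114]
0.8 now [79, 82, 83, 85] ref [96, 102, 106, 103]
0.7 now [50, 49, 49, 48] ref [67, 68, 66, 67]
0.6 now [47, 46, 44, 41] ref [55, 51, 50, 58]
0.5 now [45, 66, 39, 13] ref [50, 90, 54, 18]
0.4 now [89, 13, 21, 78] ref [86, 12, 18, 74]
0.3 now [19, 30, 82, 82] ref [18, 28, 77, 77]
0.2 now [19, 81, 81, 81] ref [17, 77, 77, 77]
-0.0 now [78, 78, 75, 81] ref [74, 74, 70, 74]
[  5.6718792  -60.13223917 154.38468708] [-1.54584028 -1.1257957  -0.19906627]
```

Request:
arm_command --commands '[0,-0.007,0.007,0,0,0,0,0,-0.014,0.015,0,0,0,0,0,-0.021,0.023,0,0,0,0,0,-0.028,0.031,0,0,0,0,0,-0.034,0.04,0,0,0,0,0,-0.039,0.049,0,0,0,0,0,-0.043,0.058,0,0,0,0,0,-0.047,0.067,0,0,0,0]'

```text
t: 26.25
eef_pos: [0.5185, -0.0596, 0.0608]
tool_rot: [-0.0, 0.681, 0.733, -0.0]
contact_force: [0.6, 0.3, 0.8]
gripper_width: 0.002
grasp_force: 0.3
```

Request:
arm_command --commands '[0,-0.002,0.007,0,0,0,0,0,-0.004,0.014,0,0,0,0,0,-0.006,0.021,0,0,0,0,0,-0.007,0.027,0,0,0,0,0,-0.008,0.032,0,0,0,0,0,-0.008,0.034,0,0,0,0]'

```text
t: 26.85
eef_pos: [0.5106, -0.0601, 0.0271]
tool_rot: [-0.0, 0.681, 0.733, -0.0]
contact_force: [-1.2, 0.1, 0.6]
gripper_width: 0.002
grasp_force: 0.2
```

```bash
python3 -c "
from h import *
print(cs()*1e3,get_obs()['contact_force'])"
```

```text
[-46.77663454 -59.75486124  52.92409893] [-1.24018532  0.1030817   0.56347031]
```

Lowering 2 mm at a time until the lid seats.

Request:
arm_command --commands '[0,0,0.001,0,0,0,0,0,0,0.002,0,0,0,0,0,0,0.003,0,0,0,0,0,0,0.004,0,0,0,0,0,0,0.004,0,0,0,0]'

```text
t: 27.35
eef_pos: [0.511, -0.0601, 0.0237]
tool_rot: [0.0, 0.681, 0.733, 0.0]
contact_force: [-0.5, 0.8, -0.3]
gripper_width: -0.005
grasp_force: 0.0
```

Request:
arm_command --commands '[0,0,0.001,0,0,0,0,0,0,0.002,0,0,0,0,0,0,0.002,0,0,0,0]'

```text
t: 27.65
eef_pos: [0.5109, -0.0602, 0.0216]
tool_rot: [0.0, 0.681, 0.733, -0.0]
contact_force: [-0.0, 0.3, 0.1]
gripper_width: 0.001
grasp_force: 0.0
```

Request:
arm_command --commands '[0,0,0.0005,0,0,0,0,0,0,0.001,0,0,0,0,0,0,0.001,0,0,0,0]'

```text
t: 27.95
eef_pos: [0.5109, -0.0601, 0.0206]
tool_rot: [-0.0, 0.681, 0.733, 0.0]
contact_force: [-0.1, 0.4, -1.1]
gripper_width: 0.0
grasp_force: 0.0
```

Request:
arm_command --commands '[0,0,0.0005,0,0,0,0,0,0,0.001,0,0,0,0,0,0,0.001,0,0,0,0]'

```text
t: 28.25
eef_pos: [0.511, -0.0601, 0.0204]
tool_rot: [-0.0, 0.681, 0.733, 0.0]
contact_force: [-3.3, -0.1, 11.7]
gripper_width: -0.004
grasp_force: 5.5
```

Request:
arm_command --commands '[0,0,0.0005,0,0,0,0,0,0,0.001,0,0,0,0,0,0,0.001,0,0,0,0]'

```text
t: 28.55
eef_pos: [0.511, -0.0601, 0.0203]
tool_rot: [-0.0, 0.681, 0.733, 0.0]
contact_force: [-7.0, 0.7, 21.5]
gripper_width: 0.002
grasp_force: 11.0
```

```bash
python3 -c "
from h import *
lid(read_camera('side'),cv2.imread('pics/side0.png')[:,:,::-1].copy());print(cs()*1e3,get_obs()['contact_force'])" | tail -9
```

```text
0.7 now [97, 96, 96, 98] ref [67, 68, 66, 67]
0.6 now [112, 112, 111, 109] ref [55, 51, 50, 58]
0.5 now [110, 115, 107, 100] ref [50, 90, 54, 18]
0.4 now [115, 100, 101, 111] ref [86, 12, 18, 74]
0.3 now [99, 102, 112, 112] ref [18, 28, 77, 77]
0.2 now [94, 111, 111, 112] ref [17, 77, 77, 77]
0.1 now [84, 87, 94, 100] ref [65, 74, 77, 77]
-0.0 now [86, 81, 77, 78] ref [74, 74, 70, 74]
[-46.35858827 -59.79170102  46.07163244] [-6.24836211  0.41270175 22.20878629]
```

The lid is seated: firm contact at 46 mm, against 46.5 mm expected for the shut lid's top. Letting go.

Request:
arm_command --commands '[0,0,-0.005,0,0,0,0,0,0,-0.03,0,0,0,0,0,0,-0.07,0,0,0,0,0,0,-0.12,0,0,0,0,0,0,-0.15,0,0,0,0,0,0,-0.15,0,0,0,0,0,0,-0.15,0,0,0,0,0,0,-0.15,0,0,0,0]'

```text
t: 29.4
eef_pos: [0.5099, -0.06, 0.1674]
tool_rot: [-0.001, 0.68, 0.733, -0.001]
contact_force: [0.5, -0.3, -0.1]
gripper_width: -0.002
grasp_force: 0.0
```

```bash
python3 - <<'E'
from h import *
c=read_camera("side");lid(c,cv2.imread('pics/side0.png')[:,:,::-1].copy())
g=cv2.GaussianBlur(cv2.cvtColor(c['img'],cv2.COLOR_RGB2GRAY),(3,3),0).astype(int)
for y in(-.06,-.04,0,.04,.06):
  u=proj(c,[*(C-.036*ex+y*ey),.013]);col=g[int(u[1])-8:int(u[1])+9,int(round(u[0]))]
  k=np.argmax(np.diff(col));w=onz(c,(round(u[0]),int(u[1])-8+k+.5),.013)[:2];print(y,"edge",np.round((w-C)@ex,4))
print(get_obs()['contact_force'],cs())
E
```

```text
1.9 now [132, 92, 141, 82] ref [117, 87, 134, 79]
1.8 now [132, 92, 118, 71] ref [103, 73, 99, 75]
1.7 now [132, 98, 94, 41] ref [70, 64, 66, 64]
1.6 now [131, 129, 93, 123] ref [78, 83, 83, 97]
1.5 now [130, 132, 92, 98] ref [92, 109, 103, 105]
1.4 now [131, 133, 119, 93] ref [112, 116, 112, 103]
1.3 now [132, 133, 132, 102] ref [115, 116, 115, 107]
1.2 now [132, 133, 132, 127] ref [115, 116, 116, 115]
1.1 now [131, 133, 131, 132] ref [115, 115, 115, 116]
1.0 now [131, 132, 132, 131] ref [115, 115, 115, 115]
0.9 now [131, 131, 130, 130] ref [115, 115, 115, 114]
0.8 now [129, 131, 129, 129] ref [96, 102, 106, 103]
0.7 now [95, 93, 94, 96] ref [67, 68, 66, 67]
0.6 now [110, 110, 109, 106] ref [55, 51, 50, 58]
0.5 now [107, 113, 105, 98] ref [50, 90, 54, 18]
0.4 now [113, 97, 98, 109] ref [86, 12, 18, 74]
0.3 now [98, 100, 110, 110] ref [18, 28, 77, 77]
0.2 now [91, 108, 109, 110] ref [17, 77, 77, 77]
0.1 now [79, 83, 91, 98] ref [65, 74, 77, 77]
-0.0 now [71, 71, 71, 72] ref [74, 74, 70, 74]
-0.06 edge -0.0126
-0.04 edge -0.0125
0 edge -0.009
0.04 edge -0.0502
0.06 edge -0.0505
[-0.32151401  0.56118207 -0.26723693] [-0.04765993 -0.05955375  0.1930041 ]
```

```bash
python3 -c "
from station import hand_in
print(hand_in())"
```

```text
the job is handed in; nothing more can be done
None
```

I pushed the straightedge flush against the rubber strip (about 6–7 N held for over a second), closed the lid gently until it seated, and handed the job in with the arm clear at about 29 s; the rule could not be re-checked through the shut lid, and no verdict was shown.

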